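# Dispense the wax pot with the spring-centred gate lever

### The job

In one lane of the two-lane dispenser stands the white and blue pot of wax, in the other a roll of black tape. Push the blue sliding tray until it is centred under the outlet of the lane with the wax pot; then tilt the red-knobbed spring lever all the way over towards that same side, hold it there for about a second while the pot rolls out into the tray, and let the lever go back to its upright centre. Leave the black tape in its lane.

Things in the scene. Friction and masses are not known exactly. Their poses are not given: they have to be found in the camera images.
- dispenser: Fixed two-lane dispenser, dark base 345 x 360 mm. Origin on the counter below the lever pivot; x points away from the robot, y to the left lane, z up; turned up to 0.2 rad. Lane centre lines at y = +75 and -75 mm, 40 mm wide inside, grey walls from x = -52 to +141 mm, tops 130 mm up (100 mm in front of the gates). Lanes slope down to -x, past yellow gate blades at x = 0, to outlet lips.
- lever (a joint): Lever angle (rad) about the dispenser's x through a pivot 56 mm above the counter: 0 upright, positive = knob towards +y (left), stops at +-0.45. Centring spring 1.6 N m/rad (5 N at the knob at the stop). The gate blade on the side it is tilted to sinks; from 0.35 rad what stands behind it rolls out. The other blade rises and still blocks.
- lever_knob (a point): Middle of the lever's red knob, 32 mm across and 35 mm tall, 148 mm above the pivot (204 mm above the counter when upright) on a 12 mm steel shaft. Nothing else stands near it above 130 mm.
- tray (a joint): Position (m) of the blue tray on its rails in front of the outlets, along the dispenser's y: 0 middle, +0.075 centred under the left outlet, -0.075 under the right; end stops at +-0.115, beyond the outlets. Stiff to slide (about 2 N), stays where it is left.
- tray_floor (a point): Middle of the tray's inner floor, 13 mm above the counter. The tray is 122 (dispenser x) x 100 (y) x 30 mm, walls 4 mm, rim 39 mm above the counter.
- tray_tab (a point): Point on the tray's black upright push tab, 69 mm above the counter. The tab is 10 mm (x) by 14 mm (y) wide, stands at the middle of the tray's robot-side wall (dispenser x = -169 mm), and its top is 89 mm above the counter; it can be pushed from either side in the dispenser's y.
- outlet_left (a point): Middle of the left lane's outlet lip, 50 mm above the counter.
- outlet_right (a point): Middle of the right lane's outlet lip, 50 mm above the counter.
- wax_pot_center (a point): Centre of the white and blue round pot of wax, 66 mm across and 30 mm thick, at first standing on its edge like a wheel behind the gate in one of the lanes.
- tape_roll_center (a point): Centre of the roll of black tape, about 61 mm across and 19 mm thick, standing on its edge behind the gate in the other lane.
- wax_pot: The same wax pot; its origin is the centre of its base, 15 mm from its centre, its z axis points from base to lid.
Not all that is in view belongs to the job. What is shaped like the wax_pot but yellow is not meant.

How it is judged:
On the way, in this order (a step that is already met when the one before it is completed fails the run):
1. the tray is centred under the outlet of the lane with the wax pot, within 15 mm, the pot still in its lane (((y of wax_pot_center in the frame of dispenser above 0 m and value of joint tray between 0.06 and 0.09 m) or (y of wax_pot_center in the frame of dispenser below 0 m and value of joint tray between -0.09 and -0.06 m)) and x of wax_pot_center in the frame of dispenser above 0.02 m), for 0.2 s.
2. the lever is tilted at least 0.37 rad to the wax pot's side and held there for 0.5 s, the tray still under that outlet within 20 mm (((y of wax_pot_center in the frame of dispenser above 0 m and value of joint tray between 0.055 and 0.095 m) or (y of wax_pot_center in the frame of dispenser below 0 m and value of joint tray between -0.095 and -0.055 m)) and ((y of wax_pot_center in the frame of dispenser above 0 m and value of joint lever above 0.37 rad) or (y of wax_pot_center in the frame of dispenser below 0 m and value of joint lever below -0.37 rad))), for 0.5 s.
At the end, for the whole second after the job is handed in: The wax pot lies at rest in the tray (centre within the tray's walls and less than 45 mm above its floor); the tray is still under that lane's outlet within 25 mm; the lever is back within 0.06 rad of upright; the black tape is still behind its gate (x of wax_pot_center in the frame of tray_floor between -0.06 and 0.06 m and y of wax_pot_center in the frame of tray_floor between -0.05 and 0.05 m and z of wax_pot_center in the frame of tray_floor below 0.045 m and linear speed of wax_pot below 0.03 m/s and ((y of wax_pot_center in the frame of dispenser above 0 m and value of joint tray between 0.05 and 0.1 m) or (y of wax_pot_center in the frame of dispenser below 0 m and value of joint tray between -0.1 and -0.05 m)) and value of joint lever between -0.06 and 0.06 rad and x of tape_roll_center in the frame of dispenser above 0.02 m); the robot touches nothing.
It fails at once if the black tape leaves its lane past the gate (x of tape_roll_center in the frame of dispenser below 0.01 m).
It also fails if it takes over 40 s, if anything falls off the work surface, if the arm or the gripper's body presses on something with over 40 N, if the wrist force passes 120 N, or if a joint passes its speed limit or range.

### The arm

A 7-joint arm with a two-finger parallel gripper is mounted at the origin on a cart in front of the work surface, level with it; the furniture and walls round the work are solid. World frame = base frame: x ahead of the robot, y to its left, z up, the work surface at z = 0. Lengths are in m, angles in rad, forces in N, time in s.
With the tool pointing down it reaches from about 0.4 to 0.85 m from the base axis. Payload 10.4 kg.
Tool frame: the origin (TCP) lies at the very end of the fingers, on their centre line; the grasp point (between the pads) lies bot.grip_depth behind it (bot.grip_depth is the distance from the TCP to the grasp point, in m); z points along the fingers, y is the line along which they close (so a half turn about z gives the same grasp; the last joint's range is limited). The gripper opens to 85 mm and grips with 20 to 120 N. Pads are 22 mm wide; open, the fingers measure 114 mm over their backs; the gripper's body (76 mm by 85 mm) begins 54 mm behind the grasp point. The pads swing forward as they close: fully open they stand 13 mm farther back than shut.
Start: joints at [1.199, 0.332, -0.065, 1.46, 0.022, 1.35, -0.088], TCP at [0.214, -0.587, 0.231] pointing down, gripper open.
Joint ranges: [-2.6, 2.6], [-0.5, 2.12], [-1.47, 1.34], [0.16, 2.42], [-1.27, 4.41], [0.06, 2.06], [-2.6, 2.6]. Speed limits (rad/s): [2.22, 2.22, 2.79, 2.79, 3.14, 3.14, 3.14].

### API

Orientations are given as a unit quaternion [w, x, y, z].
In Python, from workcell import get_obs, cams, bot gives the robot as it stands.
- The arm moves only by the tool jog_arm, never from a script. Its argument "deltas" is a list of rows, each a list of 5 numbers: the shift along the tool's x, y, z in units of 40 mm (1.0 is 40 mm), then the turn about the tool's z in units of 5 degrees (1.0 is 5 degrees), then the finger opening in mm, from 0 to 85.4. A call has 1 to 12 rows; each row is the pose to reach, as a shift and turn from the pose commanded when the call began, along the tool's axes at that moment; what a row does not reach only later rows make up. A row lasts 1/8 s, in which the tool goes at most 62.5 mm and 10.7 degrees, less where a joint would pass 70% of its speed; a pose out of reach is approached as far as the arm can. A call with a gripper value outside its range is refused whole. The fingers move at their own pace and stop on an object; "grip_force" is the grip in N (left out, the last holds). Time passes only in rows, so rows that repeat a pose let the fingers close. It gives the time, the measured TCP pose, the force, the opening and the grip force at its end, in the units of the state.
- get_obs(): the state, without advancing time (a new reading comes with each control period).
- cams.snapshot(name): name is "side" or "top" or "wrist"; returns the picture (480x640x3 uint8, blue, green, red); there is no depth.
- cams.camera_info(name): a dict with "vertical_fov" (degrees; the focal length in pixels is half the picture's height over the tangent of half this angle, whatever the lens; pixels are square), "cx", "cy" (the principal point, pixels), "D" ([k1, k2, p1, p2, k3] as OpenCV has them; the pictures are not rectified), "camera_from_world" (4x4, takes a point from world to camera coordinates). Camera axes: x right, y down, z forward; pixel columns grow to the right and rows downward; lengths in m; the calibration is good to about 2 mm. A picture is of the moment at which its call begins: read the wrist's pose just before it. camera_info takes no time and is no camera call; for the wrist camera it gives the pose at the moment of the call.
- bot.close_job(): hands the job in; it is judged then, once.
Trained networks look in the newest picture that a camera, given by its name, has taken for a name from the list of things; names that differ only in an ending like _2 or _b are one class to them, and where a whole thing is asked for, a point or a joint stands for the part that bears it (a point fixed in the world has none). Each returns a list of dicts, best first, with "score" (0 to 1); they miss things now and then, are a little off and sometimes report something else, mostly with a low value. They report only what shows in the picture. A call takes as long as a camera call. They do not tell look-alikes from the thing itself.
- cams.look_for(camera, name): "rect" ([left, top, right, bottom] as shares, 0 to 1, of the picture: columns of its width, rows of its height, round what is visible of it).
- cams.trace(camera, name): "pixels" (480x640 bool, what is visible of it) and "rect" ([left, top, right, bottom] as shares, 0 to 1, of the picture: columns of its width, rows of its height, round what is visible of it).
The state is a dict: "clock": time; "joints": joint angles; "qd": joint speeds; "effort": joint torques, N m; "tool_pos": TCP position; "tcp_rot": TCP orientation; "ft_force": force on the tool from outside, world axes, zero at the start; "moment": the same for the moment, N m; "width": finger opening in m; "grasp_force": force on a finger pad.
Only numpy, scipy, OpenCV 4.12 (cv2) and the standard library are available. Lean on these libraries where they do the work, as an engineer would, in place of code of your own. Each camera call takes 0.05 s, during which the arm holds its last target. There are 200 camera calls.

## Working session

There is one attempt and no reset: what is moved stays moved. The work goes in short steps, Python scripts to look and compute and a tool call to move; the robot and the scene stay as the last step left them, time stands still between calls to the robot, and variables do not carry over. Pictures are saved under pics/ and viewed, at most 10 in all, crops included, and the job is handed in when it is done.

Besides the shell and the picture viewer there is one more tool, called after "Call:" as a command line: name --pt "numbers of a row" for each row, then --argument value for the rest. jog_arm: Moves the arm, as the interface text tells. Its arguments: {"type":"object","properties":{"deltas":{"type":"array","items":{"type":"array","items":{"type":"number"}}},"grip_force":{"type":"number"}},"required":["deltas"]}

```bash
mkdir -p pics
python3 - <<'E'
from workcell import get_obs,cams,bot
import cv2,numpy as np
o=get_obs();print(o['clock'],o['tool_pos'],o['tcp_rot'],bot.grip_depth)
for c in('side','top'):
    im=cams.snapshot(c);cv2.imwrite(f'pics/{c}.png',im)
    for n in('lever_knob','tray_tab','wax_pot','tape_roll_center','tray','outlet_left','dispenser'):
        try: print(c,n,[(round(d['score'],2),np.round(np.array(d['rect'])*[640,480,640,480]).tolist()) for d in cams.look_for(c,n)[:3]])
        except Exception as e: print(c,n,e)
E
```

```text
0.0 [ 0.21344032 -0.58702679  0.23054314] [-6.67556022e-04  9.84831504e-01  1.73512067e-01 -1.59976902e-04] 0.0187
side lever_knob [(0.89, [313.0, 217.0, 341.0, 348.0])]
side tray_tab [(0.85, [221.0, 292.0, 302.0, 347.0])]
side wax_pot [(0.82, [283.0, 231.0, 300.0, 263.0]), (0.58, [316.0, 241.0, 350.0, 275.0]), (0.57, [374.0, 235.0, 399.0, 250.0])]
side tape_roll_center [(0.92, [336.0, 284.0, 371.0, 322.0])]
side tray [(0.92, [222.0, 294.0, 300.0, 348.0])]
side outlet_left [(0.81, [212.0, 220.0, 452.0, 427.0])]
side dispenser [(0.69, [206.0, 220.0, 455.0, 431.0])]
top lever_knob [(0.56, [344.0, 224.0, 444.0, 250.0]), (0.56, [293.0, 157.0, 495.0, 350.0])]
top tray_tab [(0.77, [355.0, 262.0, 415.0, 336.0])]
top wax_pot [(0.81, [244.0, 219.0, 268.0, 253.0]), (0.68, [344.0, 215.0, 366.0, 250.0]), (0.68, [213.0, 270.0, 245.0, 297.0])]
top tape_roll_center [(0.64, [423.0, 203.0, 441.0, 235.0])]
top tray [(0.9, [357.0, 265.0, 415.0, 332.0])]
top outlet_left [(0.69, [292.0, 154.0, 494.0, 351.0])]
top dispenser [(0.88, [292.0, 157.0, 495.0, 351.0])]
```

View pics/side.png

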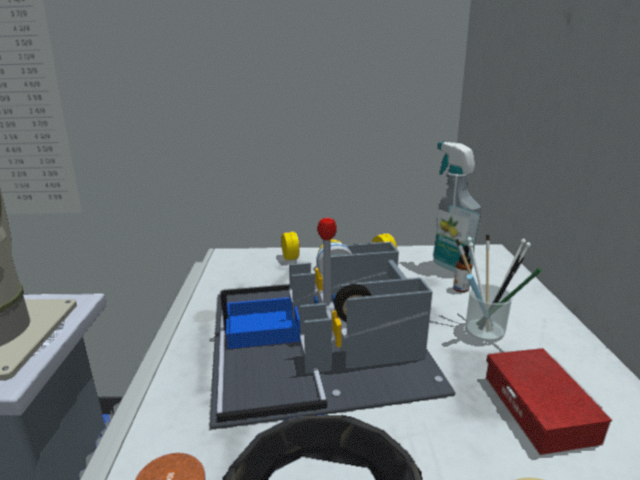

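Run:
```python
import cv2
im=cv2.imread('pics/top.png');cv2.imwrite('pics/topc.png',cv2.resize(im[140:370,200:510],None,fx=2.5,fy=2.5,interpolation=cv2.INTER_CUBIC))
```

```text
(no output)
```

View pics/topc.png

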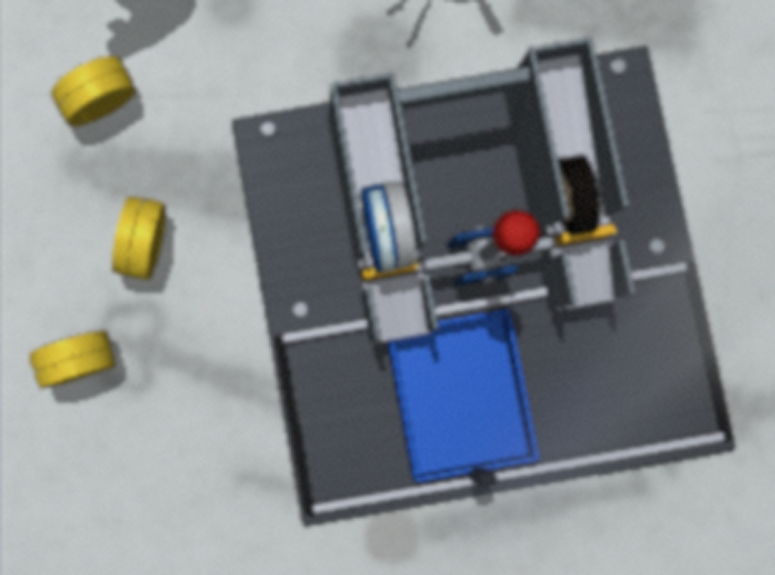

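The wax pot (white and blue) is in the lane at the image left, about crop (388,228), which is top pixel (355,231). The tape is in the other lane at crop (578,195). The three yellow pots at crop (93,90), (140,238) and (72,360) are look-alikes outside the dispenser. The knob is at crop (517,232) and the tab at crop (483,475). Next I fit the dispenser pose.

```bash
cat > h.py <<'E'
from workcell import get_obs,cams,bot
import cv2,numpy as np
from scipy.optimize import least_squares
def proj(c,P):
    i=cams.camera_info(c);f=240/np.tan(np.radians(i['vertical_fov'])/2)
    K=np.array([[f,0,i['cx']],[0,f,i['cy']],[0,0,1.]]);T=np.array(i['camera_from_world'])
    return cv2.projectPoints(np.array(P,float).reshape(-1,1,3),cv2.Rodrigues(T[:3,:3])[0],T[:3,3],K,np.array(i['D'],float))[0].reshape(-1,2)
def W(p,P):
    P=np.array(P,float);c,s=np.cos(p[2]),np.sin(p[2])
    return np.c_[p[0]+c*P[:,0]-s*P[:,1],p[1]+s*P[:,0]+c*P[:,1],P[:,2]]
E
python3 - <<'E'
from h import *
cr=np.array([[517,232],[364,82],[560,45],[484,472],[235,120],[648,46],[733,447],[305,523]])/2.5+[200,140]
side=np.array([[327,229]])
def M(q): 
    x0=q[4]
    return W(q,[[0,0,.204],[.141,.075,.13],[.141,-.075,.13],[-.169,q[3],.089],[x0,.18,.008],[x0,-.18,.008],[x0-.345,-.18,.008],[x0-.345,.18,.008]])
def f(q):
    m=M(q);return np.r_[(proj('top',m)-cr).ravel(),(proj('side',m[:1])-side).ravel()]
best=min((least_squares(f,[.6,0,a,0,.15],loss='soft_l1') for a in(-.1,.1)),key=lambda r:r.cost)
q=best.x;print(q.round(4));print(f(q).reshape(-1,2).round(1).tolist())
print('tab',W(q,[[-.169,q[3],.069]]),'target tab',W(q,[[-.169,.075,.069]]),'pot px',proj('top',W(q,[[.035,.075,.07]])))
print('knob',W(q,[[0,0,.204]]))
from scipy.spatial.transform import Rotation as R
o=get_obs();w=o['tcp_rot'];print(R.from_quat([w[1],w[2],w[3],w[0]]).as_matrix().round(3))
E
```

```text
[ 0.6014 -0.0135  0.1482  0.0385  0.155 ]
[[0.3, -0.2], [-0.5, -2.4], [0.5, -2.0], [0.2, 2.9], [-1.8, -1.0], [0.4, -1.6], [2.3, 0.7], [-0.7, 1.5], [-1.4, -2.0]]
tab [[ 4.28569899e-01 -4.13992480e-04  6.90000000e-02]] target tab [[0.42317373 0.03573236 0.069     ]] pot px [[353.53916102 229.95473586]]
knob [[ 0.60139521 -0.01349269  0.204     ]]
[[ 0.94   0.342  0.   ]
 [ 0.342 -0.94  -0.   ]
 [ 0.     0.    -1.   ]]
```

Call:
jog_arm --pt "0.5 -0.6 0 0.2 60" --pt "1.4 -1.6 0.2 0.4 60" --pt "2.3 -2.7 0.4 0.6 60" --pt "3.2 -3.8 0.6 0.8 60" --pt "4.1 -4.9 0.8 1.0 60" --pt "5.1 -6.0 1.0 1.2 60" --pt "6.1 -7.2 1.2 1.5 60" --pt "7.1 -8.4 1.4 1.8 60" --pt "8.1 -9.6 1.6 2.1 60" --pt "9.1 -10.8 1.75 2.3 60" --pt "9.8 -11.6 1.75 2.3 60" --pt "10.1 -11.95 1.75 2.3 60"

```text
clock: 2.3
tool_pos: [0.4306, 0.0026, 0.1616]
tcp_rot: [-0.0, 0.997, 0.076, 0.0]
ft_force: [0.3, -0.6, 0.2]
width: 0.06
grasp_force: 0.0
```

Run:
```python
from h import *
im=cams.snapshot('wrist');cv2.imwrite('pics/w1.png',im)
o=get_obs();print(o['clock'],o['tool_pos'],o['tcp_rot'])
q=[.6014,-.0135,.1482]
print(proj('wrist',W(q,[[-.169,.0385,.089],[0,0,.204],[0,0,.22],[-.052,.075,.1]])))
for n in('tray_tab','lever_knob'):print(n,[(d['score'],(np.array(d['rect'])*[640,480,640,480]).round()) for d in cams.look_for('wrist',n)])
```

```text
2.35 [0.43099604 0.00378397 0.16171034] [-3.67105770e-04  9.97100110e-01  7.60968928e-02  7.06322850e-04]
[[ 328.3647126   260.52104382]
 [ 490.37884901 -235.08889978]
 [ 471.59820071 -166.14989967]
 [ 248.07825191   16.21243358]]
tray_tab [(0.58, array([248.,  28., 420., 268.]))]
lever_knob []
```

View pics/w1.png

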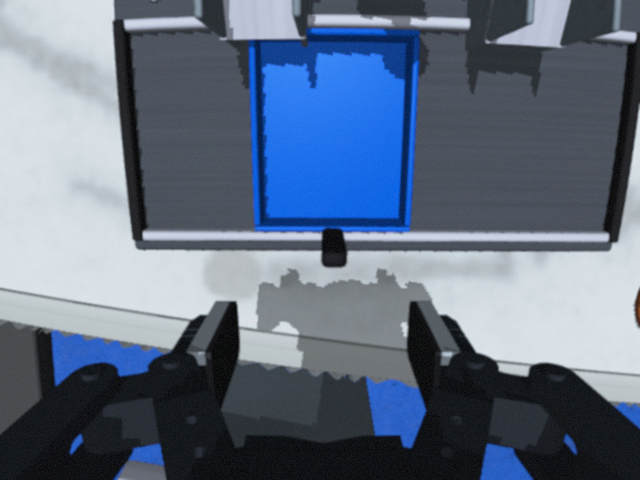

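Run:
```python
from h import *
cr=np.array([[517,232],[364,82],[560,45],[235,120],[648,46],[733,447],[305,523]])/2.5+[200,140]
wr=np.array([[136,249],[614,249],[333,263]])
def f(q):
    x0=q[4]
    m=W(q,[[0,0,.204],[.141,.075,.13],[.141,-.075,.13],[x0,.18,q[5]],[x0,-.18,q[5]],[x0-.345,-.18,q[5]],[x0-.345,.18,q[5]]])
    w=W(q,[[x0-.345,.18,q[5]],[x0-.345,-.18,q[5]],[-.169,q[3],.089]])
    return np.r_[(proj('top',m)-cr).ravel()*1.9,(proj('wrist',w)-wr).ravel()*.7]
q=least_squares(f,[.6,-.01,.148,.03,.155,.008],loss='soft_l1').x;print(q.round(4));print(f(q).reshape(-1,2).round(1).tolist())
print(W(q,[[-.169,q[3],.069],[-.169,.075,.069],[0,0,.204]]).round(4))
```

```text
[ 0.5987 -0.0146  0.151   0.0339  0.1573  0.002 ]
[[2.0, 2.7], [-0.1, -1.7], [1.9, -1.3], [-2.7, 0.2], [-0.5, -1.5], [3.5, 0.8], [-0.0, 3.0], [-0.9, -0.5], [-5.2, -0.8], [0.0, 0.1]]
[[ 0.4265 -0.0065  0.069 ]
 [ 0.4203  0.0341  0.069 ]
 [ 0.5987 -0.0146  0.204 ]]
```

Call:
jog_arm --pt "-0.13 0.2 0 0 60" --pt "-0.13 0.2 0.8 0 60" --pt "-0.13 0.2 1.6 0 55" --pt "-0.13 0.2 2.3 0 50" --pt "-0.13 0.2 2.6 0 45" --pt "-0.13 0.2 2.6 0 20" --pt "-0.13 0.2 2.6 0 8" --pt "-0.13 0.2 2.6 0 8" --pt "-0.13 0.2 2.6 0 8" --grip_force 20

```text
clock: 3.58
tool_pos: [0.4261, -0.009, 0.0581]
tcp_rot: [0.0, 0.997, 0.074, 0.0]
ft_force: [-5.7, -0.1, 7.3]
width: 0.0134
grasp_force: 24.9
```

Call:
jog_arm --pt "0 -0.1 0 0 8" --pt "0 -0.3 0 0 8" --pt "0 -0.5 0 0 8" --pt "0 -0.7 0 0 8" --pt "0 -0.9 0 0 8" --pt "0 -1.05 0 0 8" --pt "0 -1.1 0 0 8" --pt "0 -1.1 0 0 8" --pt "0 -1.1 0 0 8"

```text
clock: 4.7
tool_pos: [0.4197, 0.0346, 0.058]
tcp_rot: [0.0, 0.997, 0.074, 0.0]
ft_force: [-5.1, 0.2, 7.7]
width: 0.0136
grasp_force: 24.9
```

Run:
```python
from h import *
im=cams.snapshot('top');cv2.imwrite('pics/t2.png',cv2.resize(im[180:370,280:510],None,fx=3.4,fy=3.1))
```

```text
(no output)
```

View pics/t2.png

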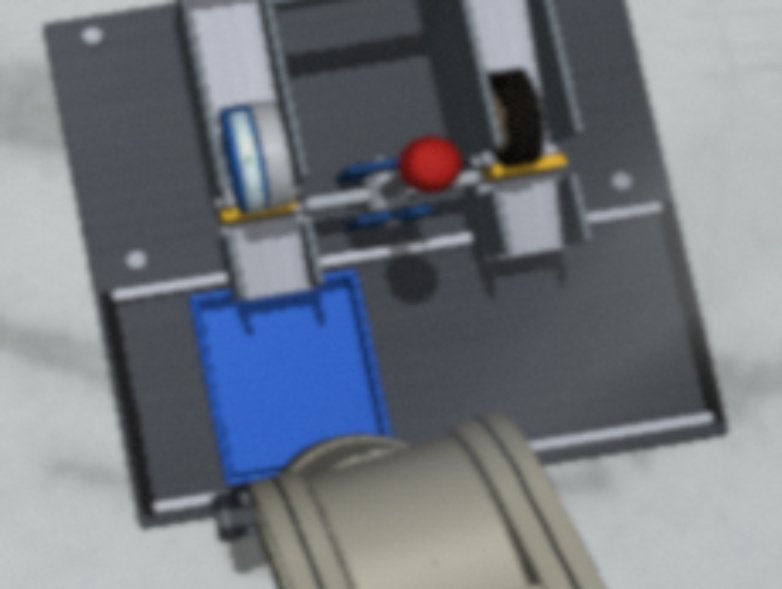

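The tray is now centred under the left outlet: tray back edge spans columns 193–357 and the lip centre is about 272. The pot (260,155) and tape (517,118) are still in their lanes. Next I release the tab, lift, and go to the right of the knob.

Call:
jog_arm --pt "0 0 0 0 40" --pt "0 0 0 0 40" --pt "0 0 0 0 40" --pt "0 0 -0.8 0 40" --pt "0 0 -2.0 0 20" --pt "0 0 -3.4 0 0" --pt "0.3 0.3 -4.8 0 0" --pt "1.2 1.0 -5.1 0 0" --pt "2.4 2.0 -5.1 0 0" --pt "3.5 2.8 -5.1 0 0" --pt "4.3 3.25 -5.1 0 0" --pt "4.3 3.25 -5.1 0 0"

```text
clock: 6.25
tool_pos: [0.61, -0.0697, 0.2596]
tcp_rot: [-0.001, 0.997, 0.073, -0.001]
ft_force: [-1.0, 0.1, -0.3]
width: -0.0002
grasp_force: 0.0
```

Run:
```python
from h import *
im=cams.snapshot('wrist');cv2.imwrite('pics/w3.png',im)
o=get_obs();print(o['clock'],o['tool_pos'],o['width'])
print(proj('wrist',W([.5987,-.0146,.151],[[0,0,.204],[0,0,.222]])),proj('wrist',[o['tool_pos']]))
```

```text
6.3 [ 0.60910264 -0.06850956  0.26021382] -0.0001247811190936531
[[209.98125589 269.42431945]
 [200.07728062 283.03454519]] [[320.45085662 316.93849727]]
```

View pics/w3.png

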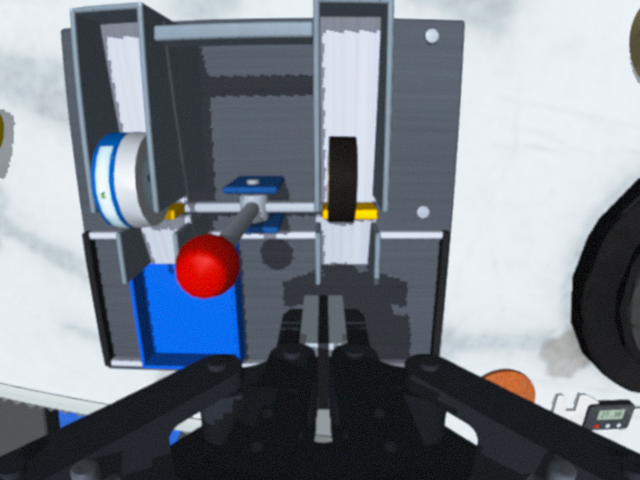

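The knob at (208,266) agrees with the fit (210,269). I'm aligned to its right, so I descend and push left.

Call:
jog_arm --pt "0 0 0.5 0 0" --pt "0 0 1.2 0 0" --pt "0 0 1.85 0 0" --pt "0 0 1.85 0 0" --pt "0 -0.3 1.85 0 0" --pt "0 -0.7 1.85 0 0" --pt "0 -1.1 1.85 0 0" --pt "0 -1.5 1.85 0 0" --pt "0 -1.8 1.85 0 0" --pt "0 -2.0 1.85 0 0" --pt "0 -2.1 1.85 0 0" --pt "0 -2.1 1.85 0 0"

```text
clock: 7.8
tool_pos: [0.5963, 0.0143, 0.1872]
tcp_rot: [0.0, 0.997, 0.074, -0.0]
ft_force: [-0.6, -4.7, -0.5]
width: 0.0003
grasp_force: 2.0
```

Run:
```python
from h import *
im=cams.snapshot('wrist');cv2.imwrite('pics/w4.png',im)
o=get_obs();print(o['clock'],o['tool_pos'],o['ft_force'])
for a in(.3,.35,.4,.45):print(a,proj('wrist',W([.5987,-.0146,.151],[[0,.148*np.sin(a),.056+.148*np.cos(a)]])))
hsv=cv2.cvtColor(im,cv2.COLOR_BGR2HSV);m=((hsv[...,0]<8)|(hsv[...,0]>172))&(hsv[...,1]>180)&(hsv[...,2]>60)
v,u=np.nonzero(m);print('red',u.min(),u.max(),v.min(),v.max(),u.mean(),v.mean())
```

```text
7.85 [0.59634556 0.01408309 0.18724364] [-0.77196401 -4.17819649 -1.23087001]
0.3 [[276.49103344 335.43192687]]
0.35 [[257.12149717 332.06662855]]
0.4 [[238.93881068 328.31083308]]
0.45 [[222.05260327 324.22644101]]
red 198 289 277 366 243.03485027914058 319.43241414312297
```

View pics/w4.png

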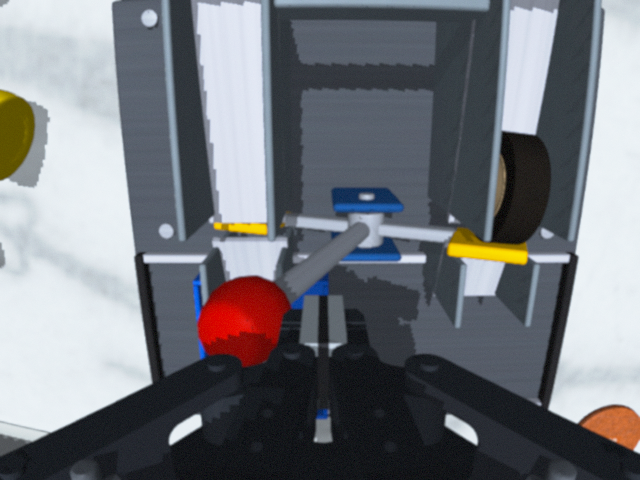

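The knob centre at (243,320) puts the lever near 0.39 rad, and the pot has left its lane. I push 4 mm further and hold.

Call:
jog_arm --pt "0 -0.1 0 0 0" --pt "0 -0.1 0 0 0" --pt "0 -0.1 0 0 0" --pt "0 -0.1 0 0 0" --pt "0 -0.1 0 0 0" --pt "0 -0.1 0 0 0" --pt "0 -0.1 0 0 0" --pt "0 -0.1 0 0 0" --pt "0 -0.1 0 0 0" --pt "0 -0.1 0 0 0"

```text
clock: 9.1
tool_pos: [0.5958, 0.0184, 0.1873]
tcp_rot: [0.0, 0.997, 0.074, -0.0]
ft_force: [0.2, -4.3, -1.9]
width: -0.0001
grasp_force: 2.1
```

Run:
```python
from h import *
im=cams.snapshot('wrist')
hsv=cv2.cvtColor(im,cv2.COLOR_BGR2HSV);m=((hsv[...,0]<8)|(hsv[...,0]>172))&(hsv[...,1]>180)&(hsv[...,2]>60)&(np.indices(m0:=hsv.shape[:2])[1]<400)
v,u=np.nonzero(m);print('red',u.mean(),v.mean())
for a in(.35,.4,.45):print(a,proj('wrist',W([.5987,-.0146,.151],[[0,.148*np.sin(a),.056+.148*np.cos(a)]])))
im=cams.snapshot('top');cv2.imwrite('pics/t5.png',cv2.resize(im[180:370,280:510],None,fx=3.4,fy=3.1))
im=cams.snapshot('side');cv2.imwrite('pics/s5.png',cv2.resize(im[200:440,190:470],None,fx=2.4,fy=2.4))
```

```text
red 244.95349638305203 317.9266276265932
0.35 [[269.42864563 332.32962735]]
0.4 [[250.98994071 328.5839047 ]]
0.45 [[233.82208329 324.50534156]]
```

View pics/s5.png

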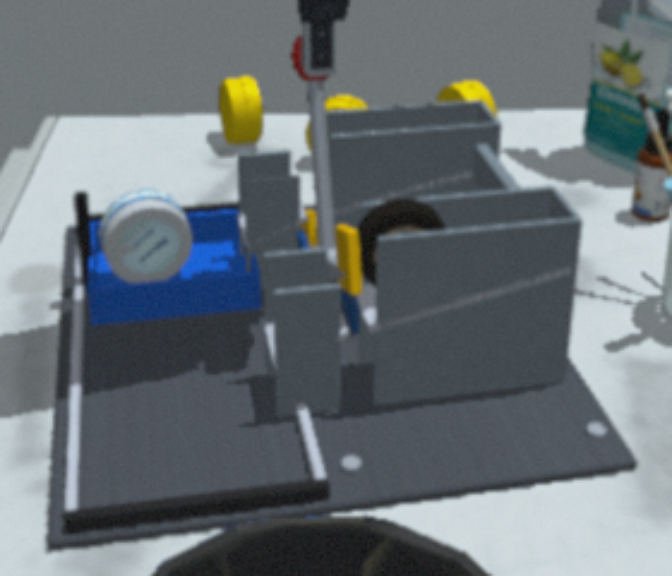

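The pot stands on edge inside the tray at (147,238), and the tape is still behind its gate. The lever is at about 0.41 rad and was held for over 1 s. I now let it return slowly while staying in contact.

Call:
jog_arm --pt "0 0.15 0 0 0" --pt "0 0.3 0 0 0" --pt "0 0.45 0 0 0" --pt "0 0.6 0 0 0" --pt "0 0.75 0 0 0" --pt "0 0.9 0 0 0" --pt "0 1.05 0 0 0" --pt "0 1.2 0 0 0" --pt "0 1.35 0 0 0" --pt "0 1.5 0 0 0" --pt "0 1.65 0 0 0" --pt "0 1.8 0 0 0"

```text
clock: 10.75
tool_pos: [0.6065, -0.0529, 0.1873]
tcp_rot: [-0.0, 0.997, 0.074, -0.0]
ft_force: [-0.7, -0.2, -0.1]
width: -0.0003
grasp_force: 0.0
```

Call:
jog_arm --pt "0 0.3 0 0 0" --pt "0 0.6 0 0 0" --pt "0 0.6 -0.8 0 0" --pt "0 0.6 -1.8 0 0" --pt "0 0.6 -2.5 0 0" --pt "0 0.6 -2.5 0 0" --pt "0 0.6 -2.5 0 0" --pt "0 0.6 -2.5 0 0"

```text
clock: 11.75
tool_pos: [0.6095, -0.0766, 0.2861]
tcp_rot: [-0.0, 0.997, 0.074, -0.001]
ft_force: [0.3, -0.1, 0.1]
width: 0.0001
grasp_force: 0.0
```

Run:
```python
from h import *
a=cams.snapshot('side')[200:440,190:470];b=cams.snapshot('wrist')
cv2.imwrite('pics/f.png',np.hstack([cv2.resize(a,(400,343)),cv2.resize(b,(400,343))]))
print(get_obs()['ft_force'],get_obs()['clock'])
```

```text
[-0.70816936  0.56148496 -0.02894164] 11.85
```

View pics/f.png

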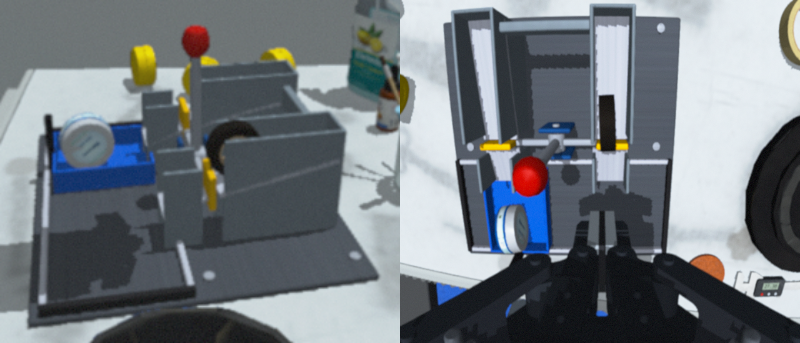

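The pot (512,228) is at rest in the tray, the lever is upright, the tape (607,122) is behind its gate, and the arm touches nothing.

```bash
python3 -c "
from workcell import bot
print(bot.close_job())"
```

```text
the job is handed in; nothing more can be done
None
```

The job is handed in at about 12 s on the robot's clock: the wax pot rests in the tray under the left outlet, the lever is back upright, and the black tape is still behind its gate; the hand-in call returned no verdict.

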